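# Unclip the battery cover of the long meter

## Task

Two hand-held meters lie face down on the worktop, and the longer one needs new cells. Squeeze the springy snap tab of its battery cover inward, towards the fixed rib at the other end of the cover, lift the cover off while the meter stays lying where it is on the worktop, and set the cover down gently, without dropping it, flat and face up in the middle of the notebook.

Things in the scene. Friction and masses are not known exactly. Their poses are not given: they have to be found in the camera images.
- cover_center (a point): Centre of the long meter's battery cover (black, 57 x 45 mm, 47 high, 60 g), 23 mm above its underside, 7 above its face. x along its length, z up. Two grips stand 31 mm out of the face: springy snap tab at the -x end (4 thick, 22 wide, outer side x = -28), fixed rib at +x (outer side x = +28). Pinch both outer sides from above, fingers closing along x, tips just above the meter's back.
- tab (a joint): Bend of the cover's snap tab, rad: 0 at rest (upright, its 3 mm hook under a lip of the meter), growing as it is pressed inward (+x of the cover) to a stop at 0.12, 8 mm in at finger height. Springs back; 2 N starts it, 9 N holds it at the stop. Hook free of the lip above 0.1; the cover then lifts straight up, clear after 18 mm. Off the meter it stands flat on its underside.
- meter_long: The longer meter: grey box, dark rubber ends, 154 x 90 x 35 mm, 0.6 kg, loose, face down. Origin at the centre of its underside, x along its length, z up. Its back is 34 mm above the worktop; the fitted cover is centred on it, flush with the back, axes parallel. The shorter meter beside it (104 mm long, not listed) has a similar cover, which stays on.
- notebook: Closed brown spiral notebook lying fixed on the worktop, 148 x 109 x 13 mm. Origin at the centre of its underside; x along its 148 mm side, z up; its top is 13 mm above the worktop.
Mind the look-alikes: they are no part of the job. Leave any green or purple look-alike of the part that bears cover_center alone.

How it is judged (in metres and radians):
On the way, in this order (a step that is already met when the one before it is completed fails the run):
1. the snap tab is pressed in while the cover is still seated (value of joint tab above 0.05 rad and z of cover_center in the frame of meter_long below 0.046 m), for 0.1 s.
2. the cover is lifted clear of the meter (z of cover_center in the frame of meter_long above 0.065 m), for 0.1 s.
At the end, for the whole second after the job is handed in: The cover rests flat and face up (within 10 degrees) on the notebook, its centre within 30 mm of the notebook's centre, released and at rest; the longer meter lies flat on the worktop (horizontal distance between cover_center and notebook below 0.03 m and z of cover_center in the frame of notebook between 0.031 and 0.041 m and angle between cover_center's own z axis and vertical below 0.17 rad and linear speed of cover below 0.02 m/s and angle between meter_long's own z axis and vertical below 0.1 rad and height (world z) of meter_long below 0.008 m); the robot touches nothing.
It fails at once if the meter is lifted or tipped (more than 15 mm off the worktop, or 12 degrees) (height (world z) of meter_long above 0.015 m or angle between meter_long's own z axis and vertical above 0.21 rad).
It fails at once if the meter is pushed more than 60 mm away (distance of meter_long from where it was at the start of the episode above 0.06 m).
It fails at once if the cover is dropped (falling free, faster than 0.6 m/s) (linear speed of cover above 0.6 m/s and contact force between the fingers and cover below 0.05 N).
It also fails if it takes over 48 s, if anything falls off the work surface, if the arm or the gripper's body presses on something with over 40 N, if the wrist force passes 120 N, or if a joint passes its speed limit or range.

## Robot

A 6-joint arm with a two-finger parallel gripper is mounted at the origin on a cart in front of the work surface, level with it; the furniture and walls round the work are solid. World frame = base frame: x ahead of the robot, y to its left, z up, the work surface at z = 0. Lengths are in m, angles in degrees, forces in N, time in s.
With the tool pointing down it reaches from about 0.425 to 1.125 m from the base axis. Payload 14.9 kg.
Tool frame: the origin (TCP) lies midway between the tips of the shut fingers; the grasp point (between the pads) lies behind it (ctrl.grip_depth is the x of the grasp point in the tool frame, in m); x points along the fingers, z is the direction in which the jaws open and shut, and the axes are right-handed (so a half turn about x gives the same grasp; the last joint's range is limited). The gripper opens to 91 mm and grips with 3 to 60 N. Pads are 32 mm wide; open, the fingers measure 118 mm over their backs; the gripper's body (76 mm by 178 mm) begins 60 mm behind the grasp point.
Start: joints at [68.68, 21.709, 99.362, -0, 58.929, -1.908], TCP at [0.233, 0.66, 0.214] pointing down, gripper open.
Joint ranges: [-158.91, 158.91], [-42.39, 125.64], [0.06, 152.35], [-60.88, 240.88], [17.5, 164.5], [-176.32, 176.32]. Speed limits (degrees/s): [108.29, 108.29, 136.94, 180, 180, 180].

## Interface

Orientations are given as a 3x3 rotation matrix whose columns are the frame's x, y, z axes.
In Python, from cell import ctrl gives the robot as it stands.
- The arm moves only by the shell command python3 -m crank 'ROWS' [OPENING]. ROWS is JSON, one flat list of numbers, 4 for each row, row after row: the shift along the tool's x, y, z in mm, then the turn about the tool's x in rad. A call has 1 to 20 rows; each row is the pose to reach, as a shift and turn from the pose measured when the call began, along the tool's axes at that moment; what a row does not reach only later rows make up. A row lasts 1/8 s, in which the tool goes at most 62.5 mm and 10.7 degrees, less where a joint would pass 70% of its speed; a pose out of reach is approached as far as the arm can. A call with a gripper value outside its range is refused whole. OPENING is the finger opening in mm, from 0 to 91.2, set as the call begins (- or left out, the last holds). The fingers move at their own pace and stop on an object; the grip force is fixed at half the most. Time passes only in rows, so rows that repeat a pose let the fingers close. It gives the time, the measured TCP pose, the force and the opening at its end, in the units of the state.
- ctrl.get_state(): the state, without advancing time (a new reading comes with each control period).
- ctrl.get_image(name): name is "scene" or "top" or "wrist"; returns (picture, depth): 480x640x3 uint8, red, green, blue; 480x640 float32, m along the optical axis (not along the pixel's ray), 0 where there is no reading.
- ctrl.camera_params(name): a dict with "fov_y" (degrees; the focal length in pixels is half the picture's height over the tangent of half this angle, whatever the lens; pixels are square), "cx", "cy" (the principal point, pixels), "distortion" ([k1, k2, p1, p2, k3] as OpenCV has them; the pictures are not rectified), "rvec" (rotation vector, rad) and "tvec" (3), from world to camera coordinates, as OpenCV has them. Camera axes: x right, y down, z forward; pixel columns grow to the right and rows downward; lengths in m; the calibration is good to about 2 mm. A picture is of the moment at which its call begins: read the wrist's pose just before it. camera_params takes no time and is no camera call; for the wrist camera it gives the pose at the moment of the call.
- ctrl.finish_job(): hands the job in, once; it reports no verdict.
The state is a dict: "clock": time; "joint_positions": joint angles; "qvel": joint speeds; "effort": joint torques, N m; "ee_pos": TCP position; "tool_rot": TCP orientation; "wrist_force": force on the tool from outside, world axes, zero at the start; "ft_torque": the same for the moment, N m; "opening": finger opening in m.
Only numpy, scipy, OpenCV 4.12 (cv2) and the standard library are available. Lean on these libraries where they do the work, as an engineer would, in place of code of your own. Each camera call takes 0.05 s, during which the arm holds its last target.

## Working session

There is one attempt and no reset: what is moved stays moved. The work goes in short steps, Python scripts to look and compute and a shell command to move; the robot and the scene stay as the last step left them, time stands still between calls to the robot, and variables do not carry over. Pictures are saved under pics/ and viewed, and the job is handed in when it is done.

```bash
ls; mkdir -p pics
cat > h.py <<'E'
from cell import ctrl
import numpy as np, cv2
def snap(n,f):
    p=ctrl.camera_params(n); im,d=ctrl.get_image(n)
    cv2.imwrite('pics/'+f+'.png',im[:,:,::-1]); np.savez('pics/'+f+'.npz',im=im,d=d,**{k:np.array(v) for k,v in p.items()})
def load(f): return np.load('pics/'+f+'.npz')
def KD(p):
    f=240/np.tan(np.radians(float(p['fov_y']))/2)
    return np.array([[f,0,float(p['cx'])],[0,f,float(p['cy'])],[0,0,1]]),np.array(p['distortion'],float)
def ray(p,uv):
    K,D=KD(p); u=cv2.undistortPoints(np.array(uv,float).reshape(-1,1,2),K,D).reshape(-1,2)
    R=cv2.Rodrigues(np.array(p['rvec'],float))[0]; t=np.array(p['tvec'],float).ravel()
    return -R.T@t, np.c_[u,np.ones(len(u))]@R
def plane(p,uv,z):
    c,d=ray(p,uv); return c+d*((z-c[2])/d[:,2])[:,None]
def depthpt(p,uv):
    c,d=ray(p,uv); uv=np.array(uv).reshape(-1,2).round().astype(int)
    return c+d*p['d'][uv[:,1],uv[:,0]][:,None]
def proj(p,X):
    K,D=KD(p); return cv2.projectPoints(np.array(X,float).reshape(-1,1,3),p['rvec'],p['tvec'],K,D)[0].reshape(-1,2)
E
python3 - <<'E'
from h import *
for n in ['scene','top','wrist']: snap(n,n+'0')
s=ctrl.get_state(); print(s['clock'],s['ee_pos'],np.round(s['tool_rot'],3),s['opening'],ctrl.grip_depth)
E
```

```text
pics
0.15 [0.23253508 0.65993305 0.2134461 ] [[-0.    -0.943  0.332]
 [-0.001  0.332  0.943]
 [-1.     0.    -0.001]] 0.09136042903731258 -0.0188
```

View pics/scene0.png

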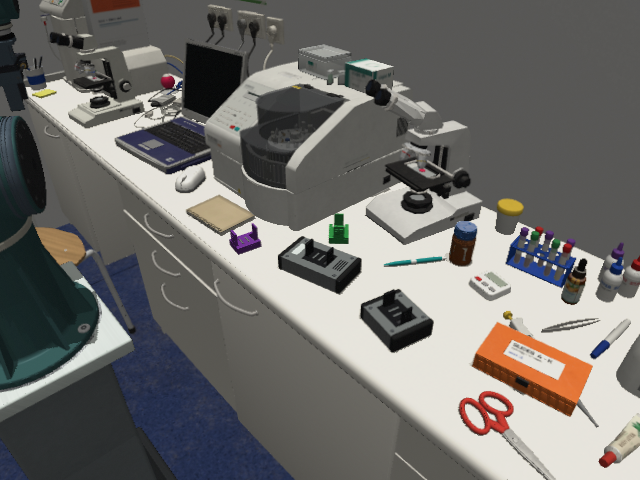

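View pics/top0.png

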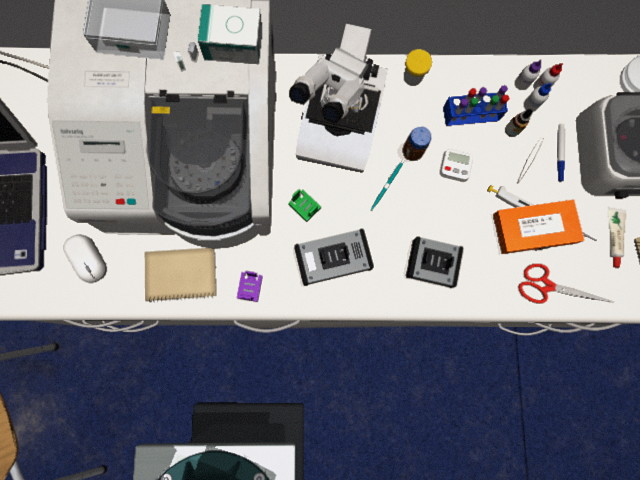

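View pics/wrist0.png

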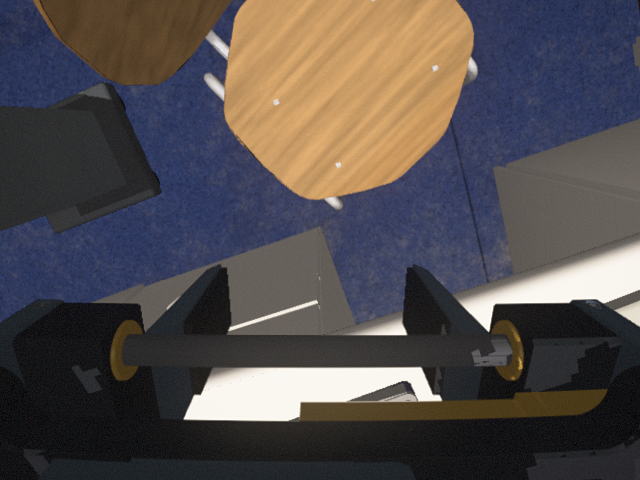

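The scene shows the long meter at top (333,257), the short one at (436,260), the notebook at (180,275), and purple and green look-alikes. Next I'll enlarge the crop and check the depth.

Run:
```python
from h import *
p=load('top0'); im=p['im'][:,:,::-1]
cv2.imwrite('pics/c1.png',cv2.resize(im[215:300,130:400],None,fx=2.9,fy=2.9,interpolation=cv2.INTER_CUBIC))
q=load('scene0'); cv2.imwrite('pics/c2.png',cv2.resize(q['im'][180:360,180:450,::-1],None,fx=2.9,fy=2.9,interpolation=cv2.INTER_CUBIC))
print(ray(p,[[320,240]]),proj(p,[[0,0,0],[.5,0,0],[0,.5,0]]))
for uv in [(180,275),(333,257),(345,270),(436,260),(290,280),(250,286)]: print(uv,depthpt(p,[uv]),plane(p,[uv],.034))
```

```text
(array([ 0.33163682, -0.17388741,  1.12868213]), array([[ 0.20967008, -0.03283761, -0.97753273]])) [[210.77453552 527.9224306 ]
 [221.61178289 272.70138214]
 [-56.84240939 533.8322416 ]]
(180, 275) [[0.49240607 0.08515032 0.01437432]] [[0.48957453 0.08058803 0.034     ]]
(333, 257) [[ 0.52998846 -0.23814645  0.03393596]] [[ 0.52997686 -0.23814269  0.034     ]]
(345, 270) [[ 0.50255582 -0.26332217  0.03318864]] [[ 0.50242923 -0.26325594  0.034     ]]
(436, 260) [[ 0.52498936 -0.45493715  0.03546648]] [[ 0.52524873 -0.45531416  0.034     ]]
(290, 280) [[ 0.48560048 -0.14717283 -0.00369972]] [[ 0.48047466 -0.14806223  0.034     ]]
(250, 286) [[ 0.46944376 -0.06340562  0.01728737]] [[ 0.46737148 -0.06506699  0.034     ]]
```

View pics/c1.png

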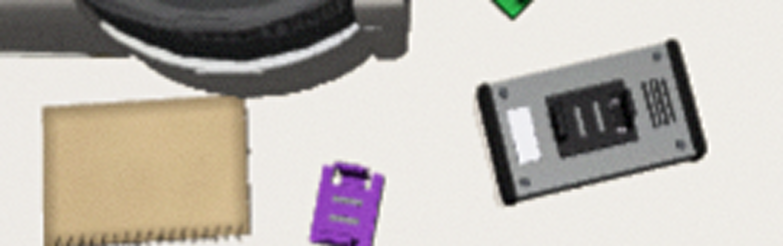

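View pics/c2.png

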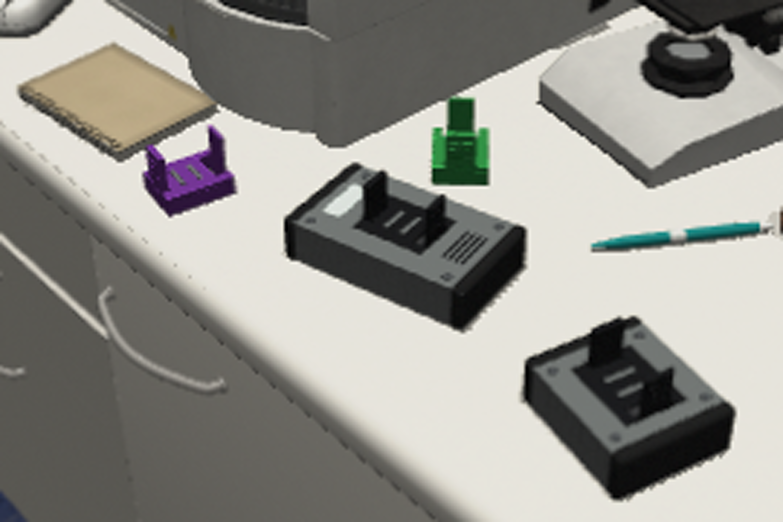

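Candidates:
- Cover on the long meter, top (333,257): chosen, because it is a black cover on the longer box.
- Cover on the short meter, (436,260).
- Purple part, (250,286).
- Green part, (305,205).

The crop confirms a black cover with two upright grips on the 154 mm box. Next I'll measure it.

Run:
```python
from h import *
p=load('top0'); im=p['im'].astype(int)
def rect(mask,z,seed):
    n,l,st,c=cv2.connectedComponentsWithStats(mask.astype(np.uint8)); k=l[seed[1],seed[0]]
    ys,xs=np.where(l==k); P=plane(p,np.c_[xs,ys],z)[:,:2]
    r=cv2.minAreaRect((P*1000).astype(np.float32)); print(seed,len(xs),r,cv2.boxPoints(r).round(1).tolist())
mx=im.max(2); sat=mx-im.min(2)
reg=np.zeros(mx.shape,bool); reg[222:290,285:380]=1
rect((mx<190)&reg,.034,(345,270))
# grips: dark mask inside
dk=(mx<60)&reg; rect(dk,.034,(333,262))
reg[:]=0; reg[240:305,135:225]=1
rect((sat>35)&reg,.013,(180,275))
# depth map heights near meter cover
for r in range(244,274,2):
    uv=[(c,r) for c in range(316,352,2)]
    print(r,(depthpt(p,uv)[:,2]*1000).round().astype(int))
```

```text
(345, 270) 2937 ((531.5446166992188, -238.9666748046875), (92.58417510986328, 155.49082946777344), 13.862821578979492) [[468.0, -174.60000610351562], [505.20001220703125, -325.5], [595.0999755859375, -303.3999938964844], [557.9000244140625, -152.39999389648438]]
(333, 262) 480 ((533.152587890625, -240.33302307128906), (44.098289489746094, 60.19508743286133), 13.536090850830078) [[504.70001220703125, -216.1999969482422], [518.7999877929688, -274.79998779296875], [561.5999755859375, -264.3999938964844], [547.5, -205.89999389648438]]
(180, 275) 3356 ((496.23150634765625, 86.00393676757812), (103.33193969726562, 146.161865234375), 4.217031002044678) [[439.29998779296875, 155.10000610351562], [450.1000061035156, 9.300000190734863], [553.0999755859375, 16.899999618530273], [542.4000244140625, 162.6999969482422]]
244 [34 34 36 38 35 30 36 36 32 31 32 33 33 35 33 37 33 33]
246 [  33   32   34   32   34   28   34   32   38   36 1129   34   36   32
   33   64   33   35]
248 [37 32 34 35 32 35 35 35 34 31 33 38  7  5 39 67 34 31]
250 [36 37 35 65 33 38 33 34 36 36 37 32 32 22 33 66 65 31]
252 [34 34 58 62 36 38 35 36 34 32 37 34 36 20 27 55 64 29]
254 [32 36 50 64 34 33 35 33 35 35 34 40 35 22 22 48 64 33]
256 [35 37 33 65 62 34 33 36 34 32 34 34 36 19 21 37 45 33]
258 [  34 1129   35   61   65   35   33   34   36   29   32   34   34   35
   22   24    4   34]
260 [37 34 32 56 63 37 31 34 36 30 34 32 37 35 35 34 35 34]
262 [32 33 32 42 51 36 33 31 34 36 36 34 34 36 35 35 31 37]
264 [36 34 33 35 33 35 33 32 32 32 36 35 38 32 30 35 33 35]
266 [32 28 31 33 34 37 34 35 36 37 34 35 32 33 31 34 37 37]
268 [33 35 36 35 33 34 34 34 30 33 34 36 33 37 32 33 33 34]
270 [33 34 35 34 31 31 35 36 34 34 39 32 35 32 35 34 36 34]
272 [34 32 35 31 35 34 35 33 39 36 38 32 34 33 36 36 32 34]
```

The meter measures 155x92 mm with its centre at about (0.531,-0.239), and depth gives 34 mm for the back and 65 mm for the grip tops. All of these match the text. Next I'll move above it.

```bash
python3 -m crank '[0,-32,-39,-0.03, 0,-64,-78,-0.06, 0,-96,-117,-0.09, 0,-128,-156,-0.12, 0,-160,-195,-0.15, 0,-192,-234,-0.18, 0,-224,-273,-0.21, 0,-256,-312,-0.24, 0,-288,-351,-0.27, 0,-320,-390,-0.30, 0,-350,-430,-0.33, 0,-376,-466,-0.36, 0,-402,-502,-0.39, 0,-428,-537,-0.42, 0,-454,-572,-0.45, 0,-480,-607,-0.48, 0,-506,-642,-0.51, 0,-532,-678,-0.54, 0,-558,-714,-0.56, 0,-580,-749,-0.581]' 91
python3 - <<'E'
from h import *
snap('wrist','w1'); snap('top','t1')
s=ctrl.get_state(); print(s['clock'],s['ee_pos'],np.round(s['tool_rot'],3),np.round(s['joint_positions'],1),s['wrist_force'])
p=load('w1');print(ray(p,[[320,240]]))
E
```

```text
clock: 2.65
ee_pos: [0.5309, -0.2408, 0.2139]
tool_rot: [[-0.0, -0.971, -0.24], [-0.001, -0.24, 0.971], [-1.0, 0.001, -0.001]]
wrist_force: [-0.4, -0.3, -0.1]
opening: 0.0908
2.75 [ 0.53126875 -0.2422596   0.21398569] [[ 0.    -0.971 -0.238]
 [-0.001 -0.238  0.971]
 [-1.     0.    -0.001]] [-2.680e+01  1.130e+01  1.131e+02 -1.000e-01  5.560e+01 -1.305e+02] [-0.67866634  0.51914611 -0.13860423]
(array([ 0.45051232, -0.25928696,  0.38476815]), array([[ 0.28481919,  0.07948174, -0.95533435]]))
```

View pics/w1.png

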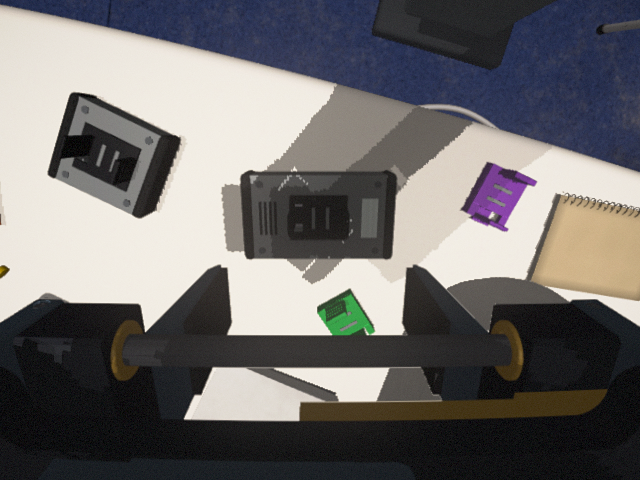

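Wrist view: the long meter's cover is at (320,215), aligned with the jaws. The short meter is at (115,155), purple at (498,195), green at (345,312) and the notebook at (590,245). Next I'll refine the measurement from this view.

Run:
```python
from h import *
p=load('w1'); 
def pts(p,x0,x1,y0,y1):
    g=np.mgrid[y0:y1,x0:x1]; uv=np.c_[g[1].ravel(),g[0].ravel()]; d=p['d'][uv[:,1],uv[:,0]]; uv=uv[d>0]; return uv,depthpt(p,uv)
uv,P=pts(p,215,410,155,275)
b=P[(P[:,2]>.028)&(P[:,2]<.04)]
r=cv2.minAreaRect((b[:,:2]*1000).astype(np.float32)); print('back',np.median(b[:,2]),r)
ax=np.array([-.24,.971]); ax/=np.linalg.norm(ax)
m=(P[:,2]>.055)&(P[:,2]<.075); T=P[m]
t=T[:,:2]@ax
n=(T[:,:2]@np.array([ax[1],-ax[0]]))
mid=np.median(t)
mid=(t.min()+t.max())/2
for s in (t<mid,t>=mid): 
    c=T[s]; q=uv[m][s]; print(len(c),'t',np.percentile(t[s],[2,50,98]).round(4),'n',np.percentile(n[s],[2,50,98]).round(4),'z',np.percentile(c[:,2],[50,90,98]).round(4),q.mean(0), c.mean(0).round(4))
print('meter c along',np.array(r[0])/1000@ax)
# mask by color: meter colours vs desk
crop=p['im'][150:280,210:420,::-1]; cv2.imwrite('pics/c3.png',cv2.resize(crop,None,fx=3.7,fy=3.7,interpolation=cv2.INTER_CUBIC))
```

```text
back 0.03419552966753486 ((532.2023315429688, -237.7150115966797), (87.59259033203125, 154.8368377685547), 13.903451919555664)
130 t [-0.3874 -0.3846 -0.3827] n [0.4492 0.4584 0.4701] z [0.0634 0.0645 0.0649] [289.81538462 223.63846154] [ 0.5378 -0.2634  0.0631]
185 t [-0.3366 -0.3339 -0.3309] n [0.448  0.4591 0.4713] z [0.0635 0.0647 0.0655] [344.97837838 223.86486486] [ 0.5257 -0.214   0.0633]
meter c along -0.3584708017314557
```

View pics/c3.png

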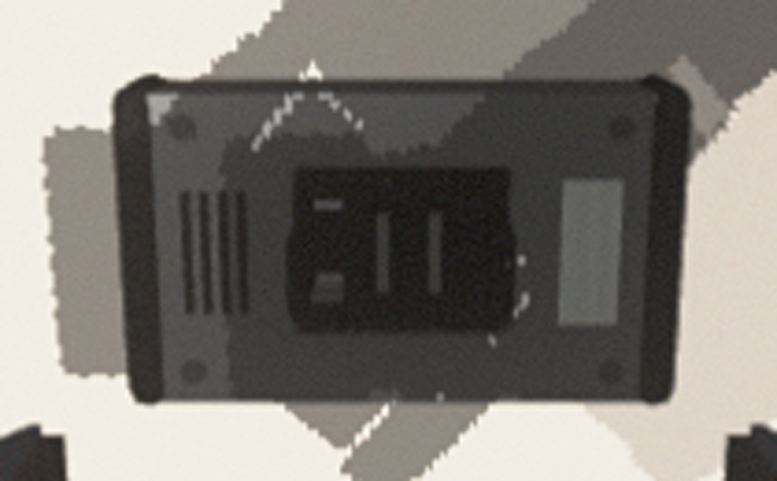

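```bash
python3 -m crank '[20,-1,2,0, 45,-1,3,0, 70,-1,3,0, 90,-1,3,0, 105,-1,3,0, 105,-1,3,0, 105,-1,3,0]'
python3 - <<'E'
from h import *
E=[]
for i in range(3):
    s=ctrl.get_state(); E.append(s['ee_pos']); 
    if i<2: snap('wrist','w2')
print(s['clock'],np.array(E).round(4),np.round(s['tool_rot'],4)[:,2],s['wrist_force'])
p=load('w2'); K=np.mean(E,0)
print(proj(p,[[.532,-.2385,.034],K]))
ax=np.array([-.24,.971]); 
g=np.mgrid[100:300,180:460]; uv=np.c_[g[1].ravel(),g[0].ravel()]; d=p['d'][uv[:,1],uv[:,0]]; uv=uv[d>0]; P=depthpt(p,uv)
m=(P[:,2]>.055)&(P[:,2]<.07); T=P[m]; t=T[:,:2]@ax; n=T[:,:2]@np.array([.971,.24])
print(np.histogram(t,np.arange(-.42,-.29,.005)), np.percentile(n,[2,50,98]), 'tcp t,n',K[:2]@ax,K[:2]@np.array([.971,.24]))
E
```

```text
clock: 3.62
ee_pos: [0.532, -0.2394, 0.1095]
tool_rot: [[0.001, -0.971, -0.238], [-0.002, -0.238, 0.971], [-1.0, -0.0, -0.002]]
wrist_force: [-0.1, -0.8, 0.2]
opening: 0.0911
3.725 [[ 0.532  -0.2394  0.1095]
 [ 0.532  -0.2395  0.1097]
 [ 0.532  -0.2395  0.1098]] [-0.2381  0.9712 -0.0022] [-0.07160136  0.05307887 -0.59861118]
[[316.48028656 248.25279841]
 [314.3128149  294.1031535 ]]
(array([  0,   0,   0,   0,   0,   0, 107, 174,   0,   0,   0,   0,   0,
         0,   0,   0, 129, 254,   0,   0,   0,   0,   0,   0,   0]), array([-0.42 , -0.415, -0.41 , -0.405, -0.4  , -0.395, -0.39 , -0.385,
       -0.38 , -0.375, -0.37 , -0.365, -0.36 , -0.355, -0.35 , -0.345,
       -0.34 , -0.335, -0.33 , -0.325, -0.32 , -0.315, -0.31 , -0.305,
       -0.3  , -0.295])) [0.44819977 0.45843354 0.47064753] tcp t,n -0.3601903149468694 0.45911070882707394
```

View pics/w2.png

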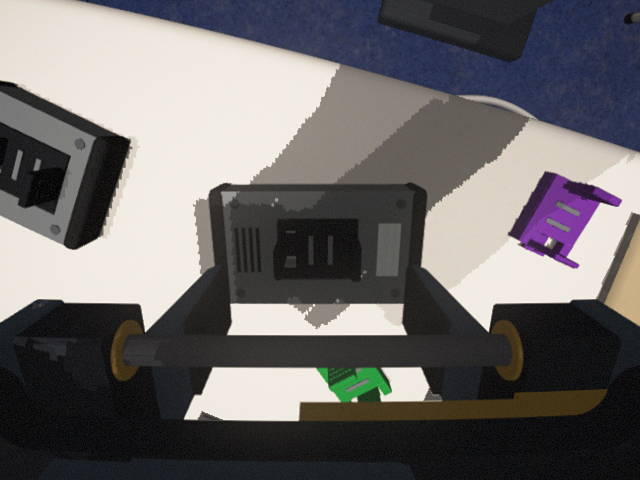

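The cover, at (318,248), sits centred between the jaws to within about 1 mm. Next I'll descend to just above the back.

```bash
python3 -m crank '[15,0,1,0, 30,0,1,0, 45,0,1,0, 58,0,1,0, 66,0,1,0, 71,0,1,0, 71,0,1,0, 71,0,1,0]'
python3 - <<'E'
from h import *
snap('wrist','w3'); snap('scene','s3'); s=ctrl.get_state(); print(s['clock'],s['ee_pos'],s['wrist_force'])
p=load('s3'); cv2.imwrite('pics/c4.png',cv2.resize(p['im'][150:330,200:440,::-1],None,fx=3,fy=3,interpolation=cv2.INTER_CUBIC))
E
```

```text
clock: 4.72
ee_pos: [0.5321, -0.2388, 0.0391]
tool_rot: [[0.002, -0.971, -0.238], [-0.002, -0.238, 0.971], [-1.0, -0.001, -0.003]]
wrist_force: [0.5, 0.2, -0.1]
opening: 0.091
4.825 [ 0.53212998 -0.23879907  0.03920563] [-0.59379103  1.16900384 -1.31099083]
```

View pics/c4.png

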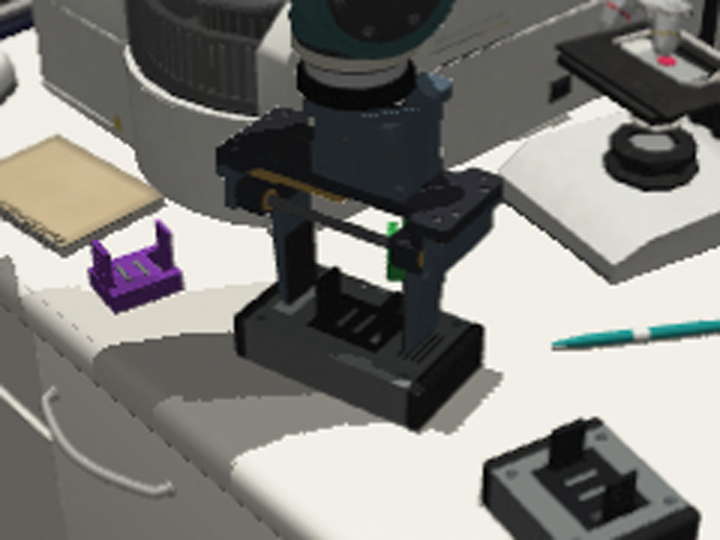

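View pics/w3.png

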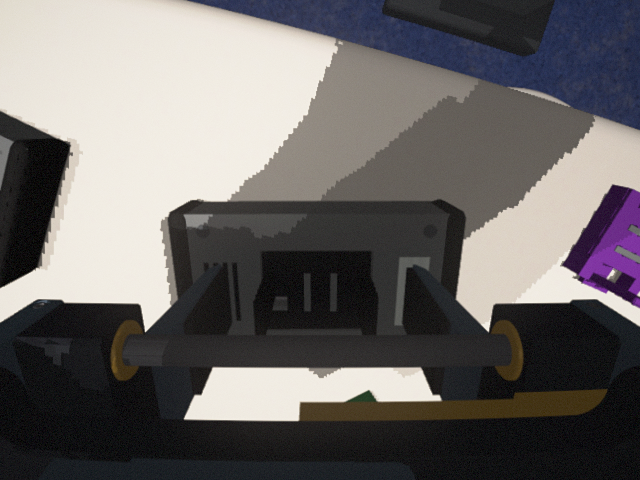

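Both grips stand between the open fingers, with the tips just above the back. Next I'll squeeze.

```bash
python3 -m crank '[0,0,0,0, 0,0,0,0, 0,0,0,0, 0,0,0,0]' 58; python3 -m crank '[0,0,0,0, 0,0,0,0, 0,0,0,0, 0,0,0,0, 0,0,0,0, 0,0,0,0]' 30
python3 - <<'E'
from h import *
snap('wrist','w4')
E
```

```text
clock: 5.32
ee_pos: [0.5321, -0.2388, 0.0392]
tool_rot: [[0.002, -0.971, -0.238], [-0.002, -0.238, 0.971], [-1.0, -0.001, -0.003]]
wrist_force: [0.5, -1.0, 0.7]
opening: 0.0582
clock: 6.08
ee_pos: [0.532, -0.2387, 0.0392]
tool_rot: [[0.002, -0.971, -0.238], [-0.002, -0.238, 0.971], [-1.0, -0.001, -0.003]]
wrist_force: [-1.2, 2.9, 1.0]
opening: 0.0478
```

View pics/w4.png

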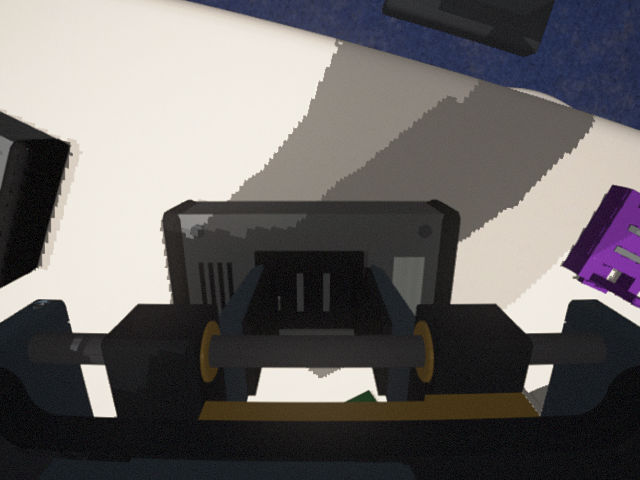

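The opening of 47.8 mm means the tab is at its stop (57 − 8 ≈ 49 mm). The meter shifted a few mm, as expected. Next I'll lift slowly.

```bash
python3 -m crank '[-2,0,0,0, -5,0,0,0, -8,0,0,0, -12,0,0,0, -16,0,0,0, -20,0,0,0, -25,0,0,0, -30,0,0,0, -35,0,0,0, -40,0,0,0, -45,0,0,0, -45,0,0,0]'
python3 - <<'E'
from h import *
snap('wrist','w5'); snap('scene','s5'); s=ctrl.get_state(); print(s['clock'],s['ee_pos'],s['wrist_force'],s['opening'])
p=load('s5'); cv2.imwrite('pics/c5.png',cv2.resize(p['im'][150:330,200:440,::-1],None,fx=3,fy=3,interpolation=cv2.INTER_CUBIC))
E
```

```text
clock: 7.62
ee_pos: [0.5322, -0.2388, 0.0846]
tool_rot: [[0.002, -0.971, -0.238], [-0.002, -0.238, 0.971], [-1.0, -0.002, -0.003]]
wrist_force: [-0.2, 0.1, -0.9]
opening: 0.0476
7.725 [ 0.53188083 -0.23862596  0.08409251] [0.5980277  0.67866636 0.29982177] 0.04761985214329023
```

View pics/c5.png

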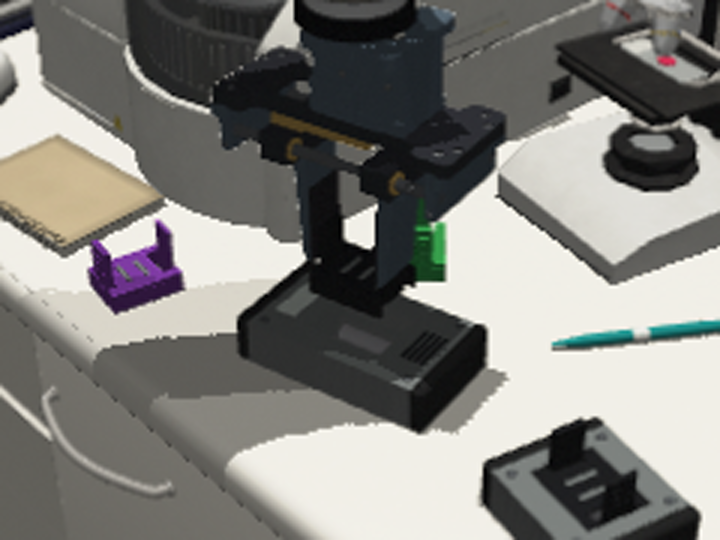

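View pics/w5.png

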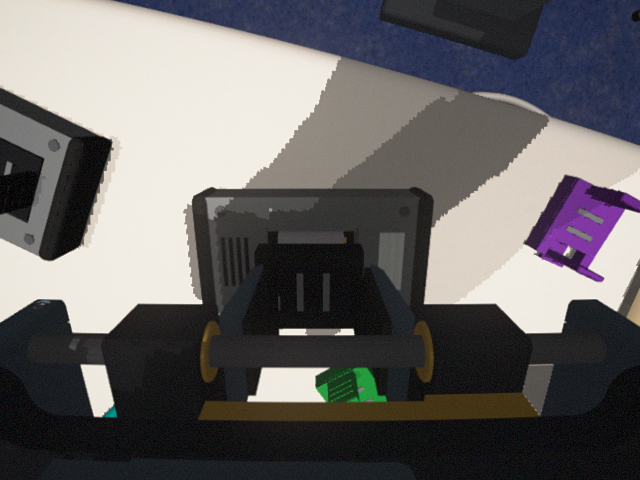

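The cover came off cleanly: the cavity is visible in the meter and the meter is still flat. Next I'll check the route's clearance to the analyser and the notebook geometry.

Run:
```python
from h import *
p=load('top0'); g=np.mgrid[130:310,60:320]; uv=np.c_[g[1].ravel(),g[0].ravel()]; P=depthpt(p,uv)
for y in np.arange(-.26,.3,.04):
    q=P[(abs(P[:,1]-y)<.02)&(P[:,0]>.3)]
    print(round(y,2),[ (round(float(np.percentile(q[q[:,2]>h][:,0],2)),3) if (q[:,2]>h).sum()>5 else None) for h in (.08,.15,.2,.25)])
for f in ('top0','scene0'):
    p=load(f); 
    if f=='top0': r=(150,212,255,292)
    else: r=(205,235,205,222)
    g=np.mgrid[r[2]:r[3],r[0]:r[1]]; P=depthpt(p,np.c_[g[1].ravel(),g[0].ravel()]); print(f,np.percentile(P[:,2],[10,50,90]))
# notebook in scene0 by colour
p=load('scene0'); im=p['im'].astype(int); m=((im.max(2)-im.min(2))>30)&(im[:,:,0]>im[:,:,2]+25)
reg=np.zeros(m.shape,bool); reg[185:240,175:262]=1; m&=reg
l=cv2.connectedComponents(m.astype(np.uint8))[1]; ys,xs=np.where(l==l[213,220]); Q=plane(p,np.c_[xs,ys],.013)[:,:2]
print(len(xs),cv2.minAreaRect((Q*1000).astype(np.float32)))
```

```text
-0.26 [None, None, None, None]
-0.22 [None, None, None, None]
-0.18 [0.332, 0.332, 0.332, 0.332]
-0.14 [None, None, None, None]
-0.1 [0.581, 0.582, 0.623, None]
-0.06 [0.568, 0.571, 0.615, 0.619]
-0.02 [0.557, 0.559, 0.598, 0.599]
0.02 [0.553, 0.558, 0.563, 0.596]
0.06 [0.56, 0.565, 0.602, 0.606]
0.1 [0.576, 0.581, 0.635, 0.638]
0.14 [0.581, 0.582, 0.636, None]
0.18 [0.58, 0.582, 0.635, None]
0.22 [0.58, 0.582, 0.636, None]
0.26 [0.58, 0.582, 0.635, None]
0.3 [None, None, None, None]
top0 [0.00726034 0.00997373 0.01271854]
scene0 [0.00699775 0.00857123 0.01008814]
1254 ((491.44464111328125, 81.92228698730469), (103.38689422607422, 144.4402618408203), 4.00830602645874)
```

The notebook centre averages about (0.493,0.084), from top (496,86) and scene (491,82). The analyser front is at x≥0.553 near y=0.02. I'll turn the tool square to the bench and aim slightly towards the robot for clearance.

```bash
python3 -m crank '[-20,0,0,0, -45,0,2,0, -65,-1,10,0.02, -70,-4,30,0.05, -70,-7,60,0.08, -70,-10,93,0.11, -70,-13,126,0.14, -70,-16,159,0.17, -70,-19,192,0.2, -70,-22,225,0.22, -70,-26,258,0.24, -70,-29,288,0.24, -70,-32,312,0.24, -70,-33,325,0.24, -70,-33,328,0.24, -70,-33,328,0.24]'
python3 - <<'E'
from h import *
snap('wrist','w6'); snap('scene','s6'); snap('top','t6'); s=ctrl.get_state(); print(s['clock'],s['ee_pos'],s['wrist_force'],s['opening'],np.round(s['joint_positions'],1))
p=load('s6'); cv2.imwrite('pics/c6.png',cv2.resize(p['im'][110:290,140:380,::-1],None,fx=3,fy=3,interpolation=cv2.INTER_CUBIC))
E
```

```text
clock: 9.72
ee_pos: [0.4857, 0.0876, 0.1535]
tool_rot: [[0.002, -1.0, -0.0], [-0.002, -0.0, 1.0], [-1.0, -0.002, -0.002]]
wrist_force: [0.5, -0.1, 0.1]
opening: 0.0475
9.875 [0.48578859 0.08739763 0.15334313] [ 0.05006136  0.19110715 -0.9922258 ] 0.04772348502250593 [  7.6   8.2 124.7  -0.2  47.  -82.3]
```

View pics/c6.png

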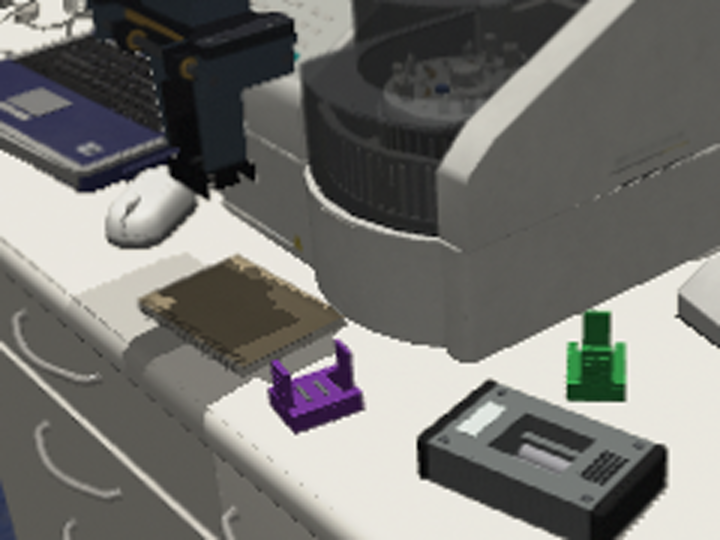

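View pics/w6.png

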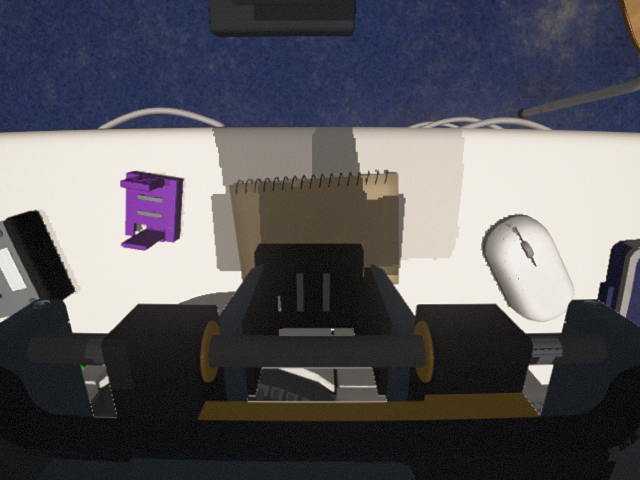

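View pics/t6.png

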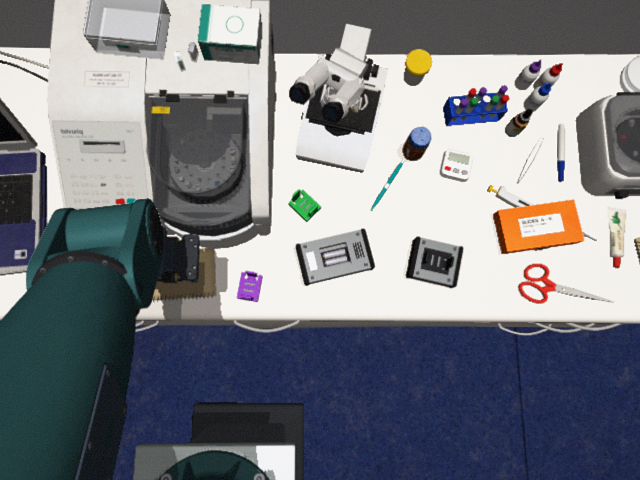

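The meter lies open with its cells visible, and the cover hangs level over the notebook. Wrist view: notebook corners at (232,193), (397,175) and (400,283).

```bash
python3 - <<'E'
from h import *
p=load('w6'); print(plane(p,[[232,188],[398,174],[400,283]],.013).round(4))
a=plane(p,[[232,188],[400,283]],.013); print(a.mean(0))
print(depthpt(p,[[250,215],[385,215],[380,240]]).round(4), depthpt(p,[[430,220],[600,200],[150,285]]).round(4))
E
python3 -m crank '[15,0,0,0, 35,0,0,0, 55,0,0,0, 75,0,0,0, 90,0,0,0, 100,0,0,0, 105,0,0,0, 108,0,0,0, 108,0,0,0, 108,0,0,0]'
```

```text
[[0.4524 0.015  0.013 ]
 [0.4402 0.1587 0.013 ]
 [0.5421 0.1674 0.013 ]]
[0.49722966 0.09121304 0.013     ]
[[0.4767 0.0294 0.0123]
 [0.4771 0.15   0.0099]
 [0.5007 0.1468 0.0096]] [[ 4.840e-01  1.942e-01  4.000e-04]
 [ 4.639e-01  3.570e-01 -5.000e-04]
 [ 5.510e-01 -7.730e-02 -2.000e-04]]
clock: 11.12
ee_pos: [0.4862, 0.0872, 0.0457]
tool_rot: [[0.002, -1.0, 0.0], [-0.002, 0.0, 1.0], [-1.0, -0.002, -0.002]]
wrist_force: [-1.0, -0.2, -0.5]
opening: 0.0476
```

The three notebook-centre estimates agree within about 7 mm, so the cover is about 10 mm off centre against the 30 mm allowed. The force is clean. Next I'll descend slowly.

```bash
python3 -m crank '[2,0,0,0, 4,0,0,0, 6,0,0,0, 8,0,0,0, 9,0,0,0, 10,0,0,0, 10,0,0,0]'; python3 -m crank '[1,0,0,0, 1,0,0,0, 1,0,0,0]'
```

```text
clock: 12.0
ee_pos: [0.4862, 0.0872, 0.0357]
tool_rot: [[0.002, -1.0, 0.0], [-0.002, 0.0, 1.0], [-1.0, -0.002, -0.002]]
wrist_force: [0.9, 1.0, -1.5]
opening: 0.0477
clock: 12.38
ee_pos: [0.4862, 0.0872, 0.0347]
tool_rot: [[0.002, -1.0, 0.0], [-0.002, 0.0, 1.0], [-1.0, -0.002, -0.002]]
wrist_force: [0.3, 0.9, -0.7]
opening: 0.0476
```

```bash
python3 -m crank '[0.5,0,0,0, 1,0,0,0, 1,0,0,0, 1,0,0,0]';python3 -m crank '[0.5,0,0,0, 1,0,0,0, 1,0,0,0, 1,0,0,0]'
python3 - <<'E'
from h import *
snap('scene','s7'); snap('wrist','w7')
p=load('s7'); cv2.imwrite('pics/c7.png',cv2.resize(p['im'][150:260,150:290,::-1],None,fx=5,fy=5,interpolation=cv2.INTER_CUBIC))
E
```

```text
clock: 12.88
ee_pos: [0.4862, 0.0871, 0.0337]
tool_rot: [[0.002, -1.0, 0.0], [-0.002, 0.0, 1.0], [-1.0, -0.002, -0.002]]
wrist_force: [0.7, 0.3, 0.0]
opening: 0.0476
clock: 13.38
ee_pos: [0.4862, 0.0872, 0.0326]
tool_rot: [[0.002, -1.0, 0.0], [-0.002, 0.0, 1.0], [-1.0, -0.002, -0.002]]
wrist_force: [-0.2, -0.1, -1.0]
opening: 0.0479
```

View pics/c7.png

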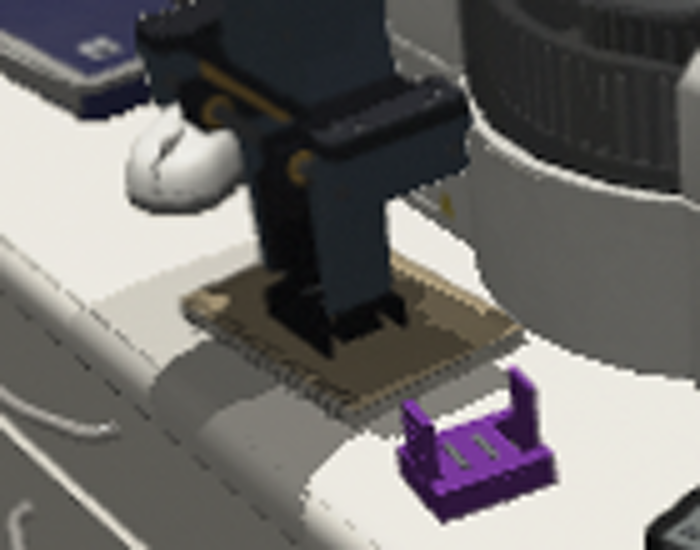

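The cover is nearly on the notebook, with no contact force yet. I'll continue in 1 mm steps.

```bash
for i in 1 ; do python3 -m crank '[1,0,0,0, 1,0,0,0, 1,0,0,0]' | grep -E 'force|ee_pos|open';python3 -m crank '[1,0,0,0, 1,0,0,0, 1,0,0,0]' | grep -E 'force|ee_pos|open'; done
```

```text
ee_pos: [0.4863, 0.0872, 0.0317]
wrist_force: [0.1, -0.1, -0.7]
opening: 0.0477
ee_pos: [0.4863, 0.0872, 0.0307]
wrist_force: [1.0, -0.2, 2.0]
opening: 0.048
```

```bash
python3 -m crank '[0,0,0,0, 0,0,0,0]' | grep -E 'force|ee_pos|open';python3 -m crank '[0.5,0,0,0, 0.5,0,0,0]' | grep -E 'force|ee_pos|open'
python3 - <<'E'
from h import *
snap('scene','s8'); snap('wrist','w8')
F=[]
for f in ('s7','s8'):
  p=load(f); 
p=load('w8'); cv2.imwrite('pics/c8.png',p['im'][:,:,::-1])
E
```

```text
ee_pos: [0.4863, 0.0872, 0.0307]
wrist_force: [-0.5, 0.3, 1.0]
opening: 0.0476
ee_pos: [0.4864, 0.0872, 0.0306]
wrist_force: [-4.5, -0.7, 12.4]
opening: 0.0481
```

View pics/w8.png

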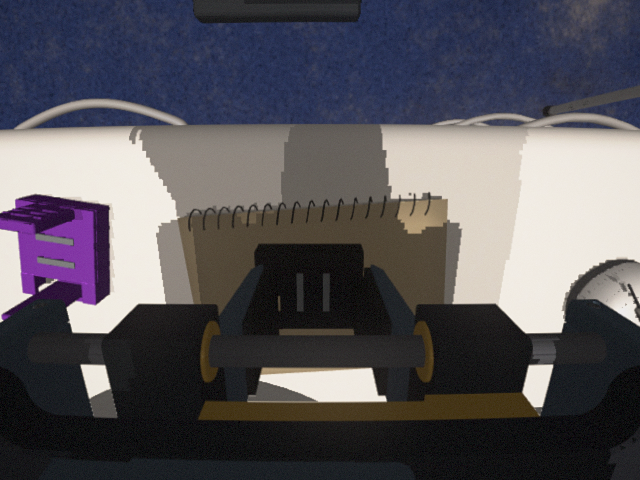

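There is firm contact (12 N) at TCP z=0.0306, so the cover is seated on the notebook. Next I'll release gradually.

```bash
python3 -m crank '[0,0,0,0, 0,0,0,0, 0,0,0,0]' 54; python3 -m crank '[0,0,0,0, 0,0,0,0, 0,0,0,0, 0,0,0,0, 0,0,0,0, 0,0,0,0]' 88
python3 - <<'E'
from h import *
snap('wrist','w9')
E
```

```text
clock: 15.2
ee_pos: [0.4865, 0.0871, 0.0306]
tool_rot: [[0.002, -1.0, 0.0], [-0.002, 0.0, 1.0], [-1.0, -0.002, -0.002]]
wrist_force: [0.1, -2.2, 3.9]
opening: 0.0542
clock: 15.95
ee_pos: [0.4866, 0.0871, 0.0307]
tool_rot: [[0.003, -1.0, 0.0], [-0.002, 0.0, 1.0], [-1.0, -0.003, -0.002]]
wrist_force: [1.0, -0.8, -0.4]
opening: 0.0876
```

View pics/w9.png

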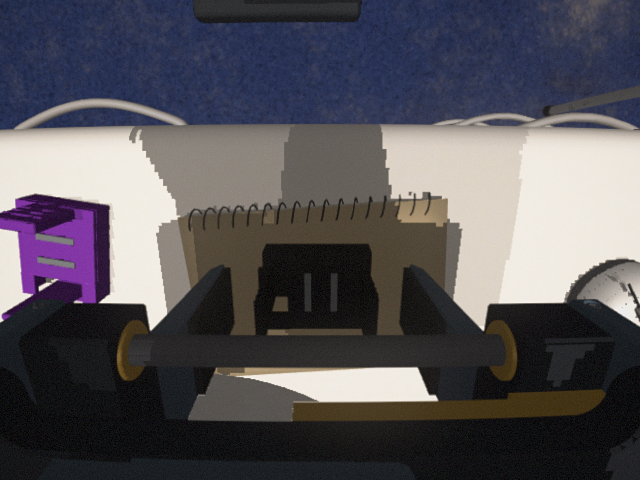

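The cover at (318,285) stands flat between the open fingers. Next I'll retreat straight up.

```bash
python3 -m crank '[-4,0,0,0, -12,0,0,0, -25,0,0,0, -45,0,0,0, -65,0,0,0, -85,0,0,0, -105,0,0,0, -125,0,0,0, -140,0,0,0, -150,0,0,0, -150,0,0,0]'
python3 - <<'E'
from h import *
snap('wrist','w10'); snap('scene','s10')
p=load('s10'); cv2.imwrite('pics/c10.png',cv2.resize(p['im'][150:310,150:370,::-1],None,fx=3.5,fy=3.5,interpolation=cv2.INTER_CUBIC))
p=load('w10'); g=np.mgrid[150:345,200:420]; uv=np.c_[g[1].ravel(),g[0].ravel()]; P=depthpt(p,uv)
im=p['im'][uv[:,1],uv[:,0]].astype(int)
m=(P[:,2]>.033)&(P[:,2]<.08); T=P[m]; print(m.sum(),T.min(0),T.max(0),np.percentile(T[:,2],[50,95]))
for s in (T[:,1]<T[:,1].mean(),T[:,1]>=T[:,1].mean()): print(T[s].mean(0),np.percentile(T[s],98,axis=0),np.percentile(T[s],2,axis=0))
f=(im.max(1)<60)&(P[:,2]>.018)&(P[:,2]<.04); Q=P[f]; print('face',len(Q),np.percentile(Q,[3,50,97],axis=0)); A=np.c_[Q[:,:2],np.ones(len(Q))]; print(np.linalg.lstsq(A,Q[:,2],rcond=None)[0])
E
```

```text
clock: 17.38
ee_pos: [0.4864, 0.0875, 0.1812]
tool_rot: [[0.004, -1.0, 0.0], [-0.002, 0.0, 1.0], [-1.0, -0.004, -0.002]]
wrist_force: [-0.7, -0.7, 1.1]
opening: 0.0881
4225 [0.47452172 0.00670533 0.0330011 ] [0.59520003 0.17063738 0.07998303] [0.05466111 0.07595181]
[0.55055672 0.05025387 0.05691405] [0.56869087 0.08328784 0.07898742] [0.47903692 0.01244988 0.03409204]
[0.56754075 0.12296697 0.05160255] [0.5835532  0.16601407 0.07406653] [0.47582495 0.0862221  0.03390198]
face 2443 [[0.46462893 0.06311626 0.02185448]
 [0.48385994 0.08986373 0.02560315]
 [0.5083037  0.11285151 0.03114482]]
[0.02292488 0.01352155 0.0133576 ]
```

View pics/c10.png

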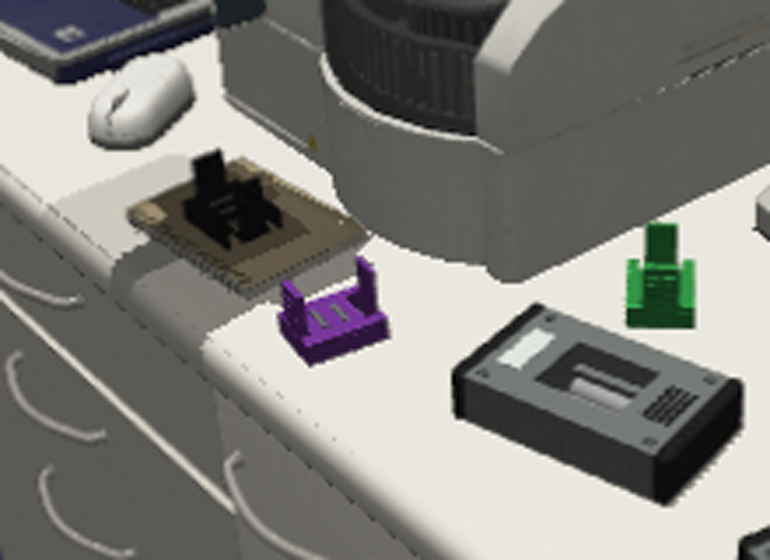

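View pics/w10.png

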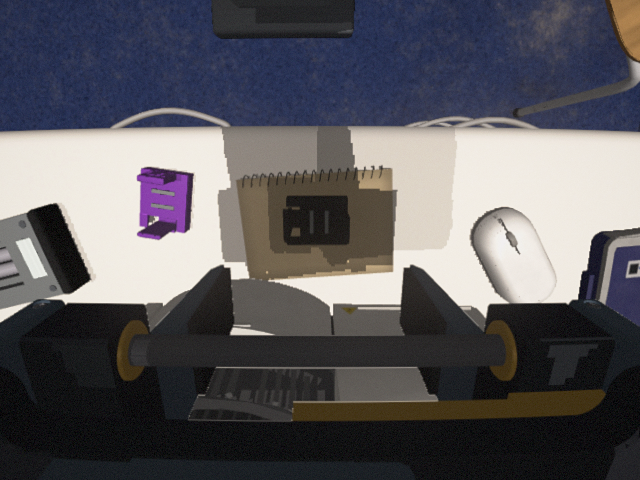

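The cover stands flat and face up near the notebook's middle: face centre about (0.486,0.088), slope ≤0.03 rad. The meter is flat and the gripper is clear, so I'll hand the job in.

```bash
python3 -c "
from cell import ctrl
print(ctrl.finish_job(), ctrl.get_state()['clock'])"
```

```text
the job is handed in; nothing more can be done
the job is handed in; nothing more can be done
```

The longer meter's battery cover is off and standing flat, face up, on the notebook, released at 16 s. I handed the job in at about 17.5 s of the 48 s allowed; no verdict is reported.

**What I did:** I pinched the snap tab and rib until the fingers stopped at 47.8 mm, which puts the tab at its stop. I then lifted the cover straight off, set it down under force feedback, let go gradually and backed straight up.

**Last checks:**
- **Position:** the cover's centre is about (0.486, 0.088), roughly 8–11 mm from the notebook's centre, within the 30 mm allowed.
- **Flatness:** the cover's face slopes less than 0.03 rad.
- **Meter and look-alikes:** the meter lies flat with its cells visible, moved only a few mm by the squeeze. The shorter meter and the green and purple parts were not touched.
- **Gripper:** it is open and about 150 mm above where it let go.

**Disagreements:**
- **Contact height:** the cover touched the notebook about 3 mm lower than the stated 13 mm thickness implied. Camera depth also read the notebook's top at only 9–12 mm. The cover may instead have sat slightly higher in the fingers. I went by the contact force, about 12 N at set-down.
- **Notebook centre:** my three estimates differed by up to about 10 mm, which is still within tolerance.

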